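# Scan the cleaned citrus press

## Task

Log the citrus press as cleaned: lift the stick scanner out of its dock, point it squarely at the code tag on the sloping front of the press's foot from about 8 cm away, and hold it steady there for two seconds so that it reads. Then lower the scanner back into its dock, nose down and upright, without dropping it, and let go. Do not touch the press or its guard, and leave the jug, the two glasses and the funnel where they stand.

Things in the scene. Friction and masses are not known exactly. Their poses are not given: they have to be found in the camera images.
- scanner: Loose round stick-shaped code scanner, 142 mm long, 0.16 kg, nose down in its dock at the start. Origin: middle of its flat nose (scan window); z runs from nose to tail, so it looks along -z. Head 42 mm across to 36 mm from the nose, then tapering to the black grip, 32 mm across from 52 to 130 mm from the nose. It reads by itself when held steady on a code; its turn about its own axis does not matter.
- scan_spot (a point): Point on the scanner's line of sight 80 mm in front of the nose (on its -z axis): where it reads best.
- dock: Fixed black scanner dock: foot 110 x 84 x 12 mm with an upright round pocket, 68 to 72 mm outside, 56 to 60 mm inside, whose rim is 55 mm above the counter. Origin: middle of the underside, on the pocket's axis; z up.
- dock_floor (a point): Middle of the pocket's floor, 12 mm above the counter; the scanner's nose stands on it, with 7 mm to spare all round.
- press: Fixed aluminium lever citrus press, front towards its own -x. Origin: under its tag, on the counter. Foot 200 mm wide (y), x -47 to +253 mm; front sloping at 35 degrees from x -42 (26 mm high) to +43 mm (86 mm high), plinth behind it. Steel bowl 145 mm across over the plinth, x +46 to +190 mm, 222 to 277 mm high. Column at x +218, head to 486 mm high, lever up at the -y side to 640 mm.
- tag: White code tag, 44 mm square with a black pattern, on the middle of the press's sloping front. Origin: middle of its face, 57 mm above the counter; its z axis points square out of its face (forward and up, 35 degrees from vertical), its y axis is level along the press's width.
- guard_edge (a point): Middle of the lower edge of the press's clear hinged flap guard: 150 mm wide, hanging 178 mm down from a level hinge 436 mm high, at x +28 mm of the press. It may stand a little open, swung forward over the tag; its hinge is stiff and it stays where it is.
- jug: Loose polypropylene jug, 112 mm across at the rim, 160 mm high, handle to 98 mm from its axis on its +x side. Origin: middle of the underside.
- cup_a: Loose glass cup, 76 mm across, 95 mm high, open side up. Origin: middle of the underside.
- cup_b: Loose glass cup like the other. Origin: middle of the underside.
- funnel: Loose orange funnel standing on its wide mouth, 100 mm across, 95 mm high. Origin: middle of the mouth, on the counter.
Things that resemble listed ones, but are neither listed nor needed, are in the scene too. What is shaped like the dock but orange or yellow is not meant.

How it is judged (in metres and radians):
On the way:
1. The held scanner looks squarely at the tag from about 80 mm and is kept steady for 1.5 s (x of scan_spot in the frame of tag between -0.02 and 0.02 m and y of scan_spot in the frame of tag between -0.02 and 0.02 m and z of scan_spot in the frame of tag between -0.03 and 0.03 m and angle between the z axis of scanner and the z axis of tag, either way round below 0.26 rad and contact force between the fingers and scanner above 0.5 N and linear speed of scanner below 0.02 m/s and angular speed of scanner below 0.2 rad/s), for 1.5 s.
At the end, for the whole second after the job is handed in: The scanner stands nose down in the dock's pocket, nose within 11 mm of the pocket's middle and no more than 5 mm off its floor, within 7 degrees of upright, at rest and let go; jug, cups, funnel and guard edge within 30 mm of where they were (horizontal distance between scanner and dock_floor below 0.011 m and z of scanner in the frame of dock_floor below 0.005 m and angle between scanner's own z axis and vertical below 0.12 rad and z of scan_spot in the frame of dock_floor between -0.09 and -0.05 m and linear speed of scanner below 0.01 m/s and contact force between the fingers and scanner below 0.1 N and distance of each of jug, cup_a, cup_b, funnel, guard_edge from where it was at the start of the episode below 0.03 m); the robot touches nothing.
It fails at once if the scanner or the robot touches the press, its tag or its guard (contact force between any of scanner, the fingers, the arm and press above 1.5 N).
It fails at once if the scanner is dropped (it falls faster than 0.5 m/s, not held) (contact force between the fingers and scanner below 0.05 N and linear speed of scanner above 0.5 m/s).
It fails at once if the jug, a glass cup or the funnel is moved more than 30 mm (distance of any of jug, cup_a, cup_b, funnel from where it was at the start of the episode above 0.03 m).
It fails at once if the guard is swung (its edge moves more than 30 mm) (distance of guard_edge from where it was at the start of the episode above 0.03 m).
It also fails if it takes over 64 s, if anything falls off the work surface, if the arm or the gripper's body presses on something with over 40 N, if the wrist force passes 120 N, or if a joint passes its speed limit or range.

## Robot

A 7-joint arm with a two-finger parallel gripper is mounted at the origin on the work surface. World frame = base frame: x ahead of the robot, y to its left, z up, the work surface at z = 0. Lengths are in mm, angles in rad, forces in N, time in s.
With the tool pointing down it reaches from about 350 to 775 mm from the base axis. Payload 3.1 kg.
Tool frame: the origin (TCP) lies midway between the tips of the shut fingers; the grasp point (between the pads) lies 19 mm behind it; z points along the fingers, y is the line along which they close (so a half turn about z gives the same grasp; the last joint's range is limited). The gripper opens to 85 mm and grips with 20 to 120 N. Pads are 22 mm wide; open, the fingers measure 114 mm over their backs; the gripper's body (76 mm by 85 mm) begins 54 mm behind the grasp point. The pads swing forward as they close: fully open they stand 13 mm farther back than shut.
Start: joints at [-1.298, 0.311, 0.014, 1.512, -0.004, 1.319, -0.027], TCP at [170.267, 522.997, 231.304] pointing down, gripper open.
Joint ranges: [-2.7, 2.7], [-0.3, 1.91], [-1.27, 1.3], [0.12, 2.57], [-1.44, 4.58], [0.2, 2.03], [-3.05, 3.05]. Speed limits (rad/s): [2.79, 2.79, 3.14, 3.14, 3.14, 3.14, 3.14].

## Interface

Orientations are given as a unit quaternion [x, y, z, w].
In Python, from plant import state, grab_frame, camera_model, finish_job gives the robot as it stands. The module is installed in compiled form; this text tells all that it offers.
- The arm moves only by the shell command python3 -m crank 'ROWS' [FORCE]. ROWS is JSON, a list of rows, each a list of 3 entries, a list of its own where there are three numbers: the shift along the tool's x, y, z in cm, then the turn about the tool's z in degrees, then the opening, from -1 (shut) to 1 (fully open). A call has 1 to 20 rows; each row shifts and turns the commanded pose from where the row before left it, along the tool's axes as they then stand; what a row does not reach is not made up. A row lasts 1/12 s, in which the tool goes at most 41.7 mm and 7.16 degrees, less where a joint would pass 70% of its speed; a pose out of reach is approached as far as the arm can. A call with a gripper value outside its range is refused whole. The fingers move at their own pace and stop on an object; FORCE is the grip in N (left out, the last holds). Time passes only in rows, so rows that do not move let the fingers close. It gives the time, the measured TCP pose, the force, the opening and the grip force at its end, in the units of the state.
- state(): the state, without advancing time (a new reading comes with each control period).
- grab_frame(name): name is "side" or "top" or "wrist"; returns the picture (480x640x3 uint8, blue, green, red); there is no depth.
- camera_model(name): a dict with "camera_matrix" (3x3 intrinsics, pixels), "k1" (the pictures are not rectified: a ray, as slopes to the right and down, at radius r is drawn at 1 + k1 r^2 times it, then the intrinsics apply), "eye" and "orientation" of the camera in the world. Camera axes: x right, y down, z forward; pixel columns grow to the right and rows downward; lengths in mm; the calibration is good to about 2 mm. A picture is of the moment at which its call begins: read the wrist's pose just before it. camera_model takes no time and is no camera call; for the wrist camera it gives the pose at the moment of the call.
- finish_job(): hands the job in; it is judged then, once.
The state is a dict: "clock": time; "qpos": joint angles; "joint_velocities": joint speeds; "joint_torque": joint torques, N m; "ee_pos": TCP position; "eef_rot": TCP orientation; "ft_force": force on the tool from outside, world axes, zero at the start; "ft_torque": the same for the moment, N m; "gripper_width": finger opening in mm; "finger_force": force on a finger pad.
Only numpy, scipy, OpenCV 4.12 (cv2) and the standard library are available. Lean on these libraries where they do the work, as an engineer would, in place of code of your own. Each camera call takes 0.05 s, during which the arm holds its last target. There are 200 camera calls.

## Working session

There is one attempt and no reset: what is moved stays moved. The work goes in short steps, Python scripts to look and compute and a shell command to move; the robot and the scene stay as the last step left them, time stands still between calls to the robot, and variables do not carry over. Pictures are saved under pics/ and viewed, at most 10 in all, crops included, and the job is handed in when it is done.

```bash
mkdir -p pics; cat > h.py <<'E'
import numpy as np, cv2
from scipy.spatial.transform import Rotation as R
from plant import state, grab_frame, camera_model
def cam(n):
    m=camera_model(n); K=np.array(m["camera_matrix"],float); o=np.array(m["orientation"],float)
    Rm=R.from_quat(o).as_matrix() if o.size==4 else o.reshape(3,3)
    return K,float(m["k1"]),np.array(m["eye"],float),Rm
def ray(c,u,v):
    K,k,e,Rm=c; d=np.array([(u-K[0,2])/K[0,0],(v-K[1,2])/K[1,1]]); s=d.copy()
    for _ in range(20): s=d/(1+k*(s@s))
    r=Rm@np.array([s[0],s[1],1]); return e,r/np.linalg.norm(r)
def onz(c,u,v,z):
    e,r=ray(c,u,v); return e+r*(z-e[2])/r[2]
def proj(c,P):
    K,k,e,Rm=c; p=Rm.T@(np.array(P,float)-e); s=p[:2]/p[2]; s=s*(1+k*(s@s)); return K[0,0]*s[0]+K[0,2],K[1,1]*s[1]+K[1,2]
def cross(c1,p1,c2,p2):
    e1,r1=ray(c1,*p1); e2,r2=ray(c2,*p2)
    t=np.linalg.lstsq(np.c_[r1,-r2],e2-e1,rcond=None)[0]; a=e1+t[0]*r1; b=e2+t[1]*r2
    return (a+b)/2,np.linalg.norm(a-b)
E
python3 - <<'E'
from h import *
np.set_printoptions(precision=3,suppress=True)
s=state(); print(s)
for n in("side","top","wrist"):
    cv2.imwrite(f"pics/{n}0.png",grab_frame(n)); K,k,e,Rm=cam(n); print(n,K.tolist(),k,e,Rm.tolist())
E
```

```text
{'clock': 0.0, 'qpos': array([-1.298,  0.312,  0.014,  1.513, -0.004,  1.319, -0.027]), 'joint_velocities': array([-0.001,  0.001,  0.   ,  0.   ,  0.   , -0.   , -0.   ]), 'joint_torque': array([ -0.   , -37.991,   0.146, -23.059,   0.012,   0.014,  -0.   ]), 'ee_pos': array([170.06 , 522.266, 230.222]), 'eef_rot': array([ 0.157,  0.988, -0.001, -0.   ]), 'ft_force': array([-0.173, -0.093,  0.019]), 'ft_torque': array([ 0.019, -0.026, -0.022]), 'finger_force': 0.0, 'gripper_width': 85.45420654066106}
side [[521.2106354304298, 0.0, 322.8779372398033], [0.0, 521.2106354304298, 239.66453110646341], [0.0, 0.0, 1.0]] -0.05521426892595385 [ 274.163 -746.69   745.978] [[0.9345623528275118, -0.22765351510433043, 0.27343570677244733], [-0.35548780060015106, -0.5652876817491261, 0.7443643331643222], [-0.01488732017431832, -0.7928579405690159, -0.6092246332632048]]
top [[492.1695664645694, 0.0, 315.6812515560612], [0.0, 492.1695664645694, 236.72197682191003], [0.0, 0.0, 1.0]] -0.04361900959471238 [ 355.197   -0.73  1174.397] [[0.03926023401144357, -0.9761615022440279, 0.21346511556235592], [-0.9992226485556456, -0.039116534234040545, 0.00489850619663737], [0.0035682823330071, -0.21349149464604067, -0.9769384059780802]]
wrist [[377.37138540906534, 0.0, 315.9001670696485], [0.0, 377.37138540906534, 237.06699511727038], [0.0, 0.0, 1.0]] 0.027257809764005898 [ 94.705 547.923 373.328] [[0.3104309923620252, 0.9042697125727509, 0.29313629237050004], [0.950594960225032, -0.2948644897917143, -0.09707808328681757], [-0.0013492871816218055, 0.3087899279177789, -0.9511293076341591]]
```

View pics/side0.png

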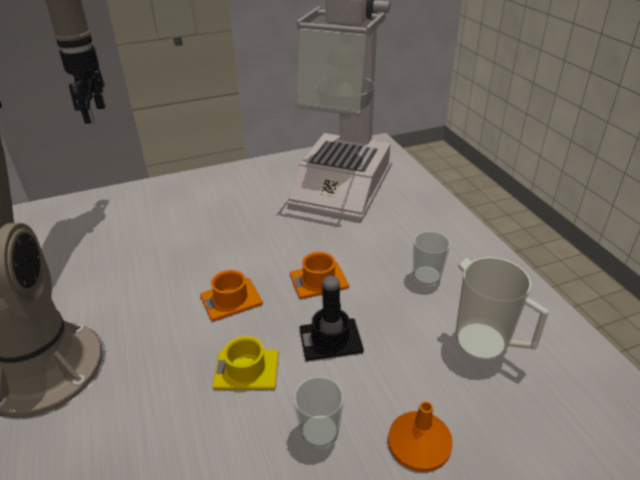

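View pics/top0.png

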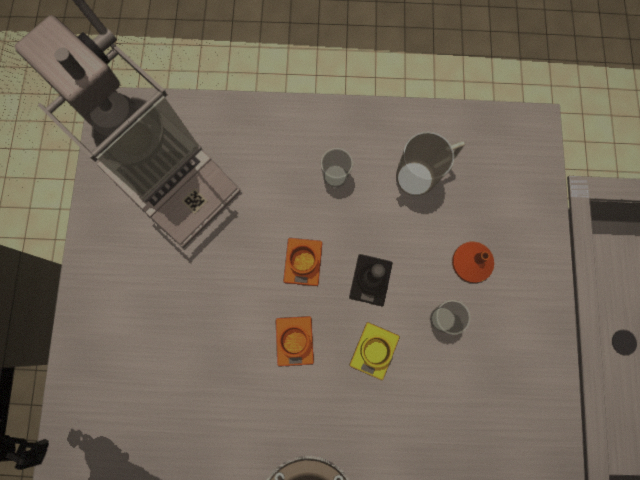

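The black dock at side (331,338) / top (372,281) is the only black one and it holds the scanner. The lookalikes are orange, at side (231,297) and (319,275), and yellow, at side (246,363), so they're ruled out. The press tag is at side (329,186) / top (194,201). The guard flap hangs at side (332,68). I'll confirm in an enlarged crop and measure.

```bash
python3 - <<'E'
from h import *
a=cv2.imread("pics/side0.png"); b=cv2.imread("pics/top0.png")
def C(i,x,y,w,h): return cv2.resize(i[y:y+h,x:x+w],(400,300),interpolation=cv2.INTER_CUBIC)
m=np.vstack([np.hstack([C(a,280,270,100,100*3//4+0),C(b,325,240,100,75)]),np.hstack([C(a,270,0,160,120),C(b,20,80,240,180)])])
cv2.imwrite("pics/m1.png",m)
np.set_printoptions(precision=1,suppress=True)
S,T=cam("side"),cam("top")
def dark(i,x,y,w,h,t):
    g=i[y:y+h,x:x+w].max(2); ys,xs=np.nonzero(g<t); return xs.mean()+x,ys.mean()+y,len(xs)
ts=dark(a,318,176,24,20,90); tt=dark(b,183,190,22,22,70); print(ts,tt)
print("tag",cross(S,ts[:2],T,tt[:2]), onz(S,*ts[:2],57),onz(T,*tt[:2],57))
print("tail",cross(S,(331,281),T,(377,268)))
# black foot in top by mask
def blob(i,box,f):
    x,y,w,h=box; mk=f(i[y:y+h,x:x+w].astype(int)).astype(np.uint8); n,l,st,c=cv2.connectedComponentsWithStats(mk); k=1+st[1:,4].argmax()
    cs,_=cv2.findContours((l==k).astype(np.uint8),0,2); q=cv2.minAreaRect(max(cs,key=cv2.contourArea)); return [(u+x,v+y) for u,v in cv2.boxPoints(q)]
bt=blob(b,(340,245,65,70),lambda g:g.max(2)<70); P=[onz(T,*p,10)[:2] for p in bt]
print("foot corners top",np.array(bt),np.array(P),np.mean(P,0),[np.linalg.norm(P[i]-P[i-1]) for i in range(4)])
E
```

```text
(np.float64(328.6144578313253), np.float64(185.40963855421685), 83) (np.float64(193.29479768786126), np.float64(200.34682080924856), 173)
tag (array([675.7, 297.6,  57.7]), np.float64(0.2003189023224405)) [676.2 298.7  57. ] [675.8 297.8  57. ]
tail (array([ 516.3, -127.4,  145.9]), np.float64(2.424844273044621))
foot corners top [[348.4 298.6]
 [358.3 253.7]
 [392.9 261.2]
 [383.  306.2]] [[ 463.3  -78. ]
 [ 572.1  -98.9]
 [ 556.9 -182.3]
 [ 448.7 -159.9]] [ 510.3 -129.8] [np.float64(83.20660224109142), np.float64(110.7408158296972), np.float64(84.8141341605237), np.float64(110.52174033595344)]
```

View pics/m1.png

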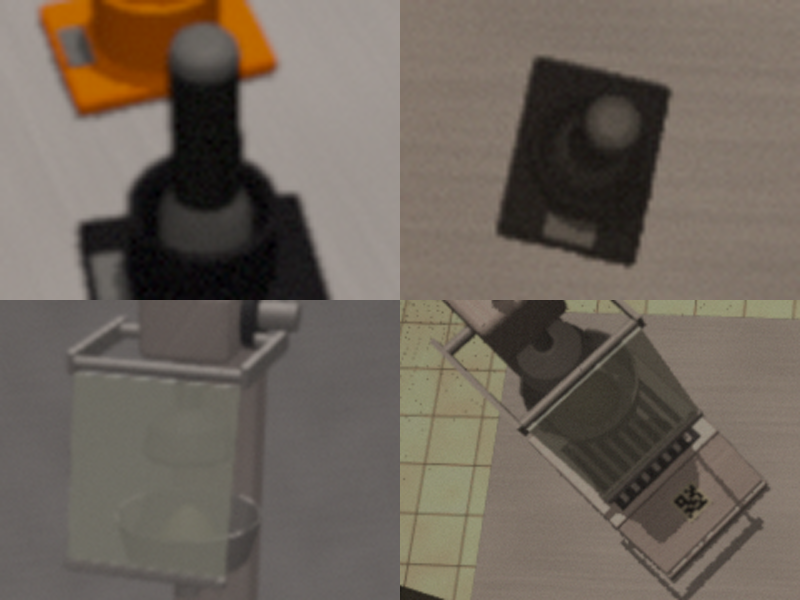

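The crop confirms it: a black dock with the scanner upright in its pocket, and the guard's lower edge running (298,106)-(360,112) in side and (146,200)-(202,147) in top. Next I'll compute the press yaw, the guard edge and the obstacles.

```bash
python3 - <<'E'
from h import *
np.set_printoptions(precision=1,suppress=True)
S,T=cam("side"),cam("top")
print("tail",cross(S,(331,284),T,(378,270.7)),onz(T,378,270.7,150),onz(S,331,284,150))
g=[cross(S,(298,106),T,(146,200)),cross(S,(360,112),T,(202,147))]; print("guard edge",g, np.linalg.norm(g[0][0]-g[1][0]))
h=[onz(T,93.8,158,436),onz(T,164,93,436)]; print("hinge",h)
f=[onz(T,180.8,246.2,26),onz(T,240.8,192.2,26)]; print("front",f,np.linalg.norm(f[0]-f[1]))
d=f[1]-f[0]; print("press yaw from front",np.degrees(np.arctan2(d[0],-d[1])))
d=g[1][0]-g[0][0]; print("yaw guard",np.degrees(np.arctan2(d[0],-d[1])))
# tag quad yaw
tag=np.array([675.7,297.7,57]); ax=[]
for y in (30,35,40,45,50):
    c,s=np.cos(np.radians(y)),np.sin(np.radians(y)); print(y,"front mid/corner pix",[proj(T,[tag[0]-42*c-s*k,tag[1]-42*s+c*k,26]) for k in(100,-100)])
for n,p,z in(("cupfar rim",(336,160),95),("cupnear rim",(453,314),95),("jug rim",(429,155),160),("funnel",(472,262),5),("or1",(303,261),55),("or2",(295,340),55),("yel",(377,351),55)): print(n,onz(T,*p,z))
E
```

```text
tail (array([ 513.1, -130.5,  142.1]), np.float64(1.3551607932116356)) [ 511.2 -129.3  150. ] [ 510.7 -138.6  150. ]
guard edge [(array([615.1, 334.3, 263.8]), np.float64(2.8595193093052482)), (array([725.3, 233.5, 271.1]), np.float64(2.9932969287408033))] 149.51069621501176
hinge [array([631.6, 364. , 436. ]), array([749.4, 263. , 436. ])]
front [array([570.1, 325.4,  26. ]), array([709.9, 191.9,  26. ])] 193.28505212320877
press yaw from front 46.292574849495935
yaw guard 47.549894805474175
30 front mid/corner pix [(np.float64(165.89525479403537), np.float64(237.7178809843828)), (np.float64(240.905484479425), np.float64(200.3108892323744))]
35 front mid/corner pix [(np.float64(168.88029592078368), np.float64(240.04579136222495)), (np.float64(240.52970837211598), np.float64(196.6073269665635))]
40 front mid/corner pix [(np.float64(172.08501040502304), np.float64(242.10036641766408)), (np.float64(239.82063595801114), np.float64(192.9729434642191))]
45 front mid/corner pix [(np.float64(175.48449644032345), np.float64(243.86432183248687)), (np.float64(238.785310030149), np.float64(189.43474316105946))]
50 front mid/corner pix [(np.float64(179.05206967241392), np.float64(245.32271241909598)), (np.float64(237.43312530161643), np.float64(186.0187420202868))]
cupfar rim [775.6 -35.4  95. ]
cupnear rim [ 430.6 -301.5   95. ]
jug rim [ 770.6 -237.4  160. ]
funnel [ 563.3 -375.1    5. ]
or1 [541.4  31.8  55. ]
or2 [362.4  41.7  55. ]
yel [ 345.4 -141.5   55. ]
```

Tag is at (676,298,57), with triangulated height 57.7 against the expected 57. Press yaw is about 46.5°, and the guard edge is at about (670,284,267). The scanner and dock are at about (511,-130). The dock foot measures 110x84, as specified.

The tool can only turn about its own vertical z axis. To tilt the scanner 35°, I'll pivot it between the pads against the dock's fixed rim.

```bash
python3 -m crank '[[[-1.5,-1.5,0],0,1],[[-2.6,-2.6,0],0,1],[[-2.7,-2.6,0],0,1],[[-2.7,-2.6,0],0,1],[[-2.7,-2.6,0],0,1],[[-2.7,-2.6,0],0,1],[[-2.7,-2.6,0],0,1],[[-2.7,-2.6,0],0,1],[[-2.7,-2.6,0],0,1],[[-2.7,-2.6,0],0,1],[[-2.7,-2.6,0],0,1],[[-2.7,-2.6,0],0,1],[[-2.7,-2.6,0],0,1],[[-2.7,-2.6,0],0,1],[[-2.7,-2.6,0],0,1],[[-2.7,-2.6,0],0,1],[[-2.7,-2.6,0],0,1],[[-2.7,-2.6,0],0,1],[[-2.7,-2.6,0],0,1],[[-2.7,-2.6,0],0,1]]' 40
cat >> h.py <<'E'
def to(P):
    s=state(); M=R.from_quat(s["eef_rot"]).as_matrix(); return np.round(M.T@(np.array(P,float)-s["ee_pos"])/10,2)
E
python3 - <<'E'
from h import *
s=state(); print(s["ee_pos"],s["eef_rot"],s["clock"],to([511,-130,101]))
W=cam("wrist"); i=grab_frame("wrist"); cv2.imwrite("pics/w1.png",i); print(proj(W,[511,-130,154]),proj(W,[511,-130,55]))
E
```

```text
clock: 1.82
ee_pos: [514.3, -125.4, 231.0]
eef_rot: [0.156, 0.988, 0.0, -0.0]
ft_force: [0.5, 0.3, 0.1]
gripper_width: 85.6
finger_force: 0.0
[ 514.26851958 -125.43657183  231.02855217] [ 1.56341710e-01  9.87702990e-01  1.92196197e-04 -1.90766207e-04] 1.8167 [ 0.16 -0.54 13.  ]
(np.float64(306.21435397102664), np.float64(247.10686480117576)) (np.float64(308.9114675550112), np.float64(209.0283433287144))
```

View pics/w1.png

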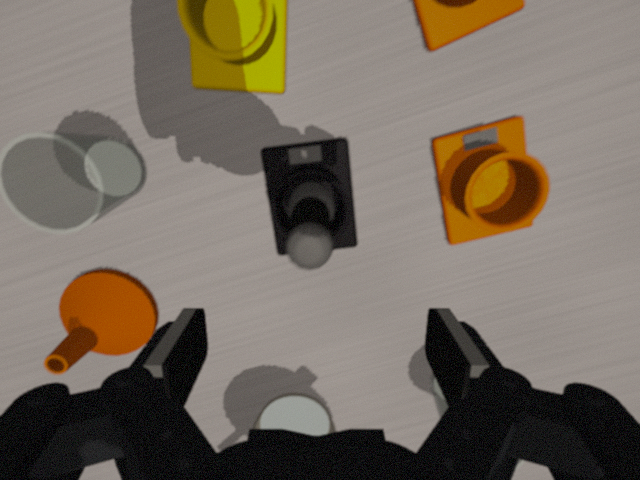

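The wrist view shows the tail dome at (310,245), where I predicted (306,247). The dock foot corners are (262,149), (346,139), (356,245) and (278,254).

```bash
python3 - <<'E'
from h import *
np.set_printoptions(precision=1,suppress=True)
W=cam("wrist"); P=[onz(W,u,v,12) for u,v in((262,149),(346,139),(356,245),(278,254))]; print(np.array(P),np.mean(P,0))
t=onz(W,310,246,150);print(t,to([t[0],t[1],101]))
E
```

```text
[[ 454.7 -169.3   12. ]
 [ 471.1  -92.2   12. ]
 [ 573.8 -113.3   12. ]
 [ 557.9 -191.9   12. ]] [ 514.4 -141.7   12. ]
[ 514.4 -138.9  150. ] [ 0.1 -0.3 13. ]
```

The arm was still settling between those reads, so I'll measure again now that it's at rest.

```bash
python3 - <<'E'
from h import *
np.set_printoptions(precision=1,suppress=True)
s=state(); W=cam("wrist"); i=grab_frame("wrist"); print(s["ee_pos"],np.abs(s["joint_velocities"]).max())
g=i.max(2)
for v in (0,):
    mk=np.zeros_like(g); mk[120:262,235:375]=(g[120:262,235:375]<45); n,l,st,c=cv2.connectedComponentsWithStats(mk); k=1+st[1:,4].argmax(); print(st[k])
    cs,_=cv2.findContours((l==k).astype(np.uint8),0,2); q=cv2.approxPolyDP(cv2.convexHull(cs[0]),6,True)[:,0]; print(q.tolist()); print(np.array([onz(W,u,v,12) for u,v in q]))
cv2.imwrite("pics/w2.png",cv2.resize(i[120:280,220:400],(720,640))[:600])
print(s["clock"])
E
```

```text
[ 516.1 -135.4  230.9] 0.1885746195204516
[ 273  130   96  118 6944]
[[358, 131], [367, 237], [292, 247], [273, 143]]
[[ 467.8  -79.6   12. ]
 [ 569.1 -100.4   12. ]
 [ 555.3 -175.7   12. ]
 [ 452.8 -157.6   12. ]]
1.8667
```

View pics/w2.png

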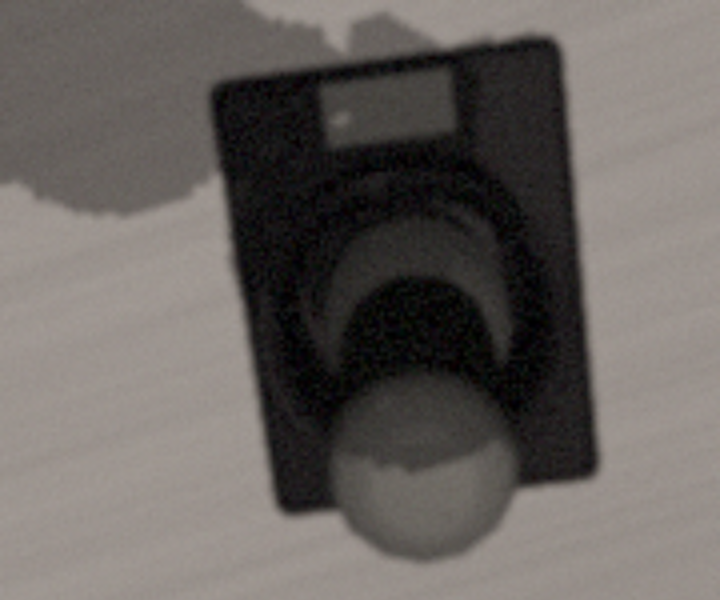

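Dock corners average (511.3,-128.3), which agrees with the top view. The tail dome is at crop (424,467), i.e. pixel (326,237). I'll settle and then compute the approach.

```bash
python3 -m crank '[[[0,0,0],0,1],[[0,0,0],0,1],[[0,0,0],0,1]]' >/dev/null; python3 - <<'E'
from h import *
W=cam("wrist"); s=state(); i=grab_frame("wrist")
g=cv2.medianBlur(i.max(2),5); e=onz(W,310,246,150)
p=proj(W,[511.3,-128.5,148]);print(s["ee_pos"],p)
x,y=int(p[0])-45,int(p[1])-40; c=cv2.HoughCircles(g[y:y+85,x:x+90],cv2.HOUGH_GRADIENT,1,30,param1=60,param2=12,minRadius=18,maxRadius=28); print(c)
if c is not None:
  u,v=c[0,0,0]+x,c[0,0,1]+y; print(u,v,onz(W,u,v,145))
print(to([511.3,-128.5,101]))
E
```

```text
[ 513.55301793 -122.04611541  231.04511932] (np.float64(303.93045495453094), np.float64(246.32844384403793))
[[[47.5 40.5 23.6]]]
305.5 246.5 [ 512.69363066 -127.9914229   145.        ]
[ 1.000e-02 -7.100e-01  1.302e+01]
```

```bash
python3 -m crank '[[[0,-0.3,0.5],0,1],[[0,-0.3,1.5],0,1],[[0,0,1],0,1],[[0,0,0],0,1],[[0,0,0],0,1]]'; python3 -c "
from h import *; s=state(); print(s['joint_velocities'].round(3)); print(to([512,-128.3,101]))"
```

```text
clock: 2.63
ee_pos: [511.4, -129.0, 200.6]
eef_rot: [0.156, 0.988, 0.0, -0.001]
ft_force: [0.9, -1.0, 0.2]
gripper_width: 85.3
finger_force: 0.0
[ 0.003 -0.009  0.007 -0.034  0.002  0.003 -0.   ]
[-0.06  0.08  9.96]
```

```bash
python3 -m crank '[[[0,0.1,1.5],0,1],[[0,0,2.2],0,1],[[0,0,2.2],0,1],[[0,0,2.1],0,1],[[0,0,1.5],0,1],[[0,0,0.5],0,1],[[0,0,0],0,1],[[0,0,0],0,0],[[0,0,0],0,-0.3],[[0,0,0],0,-0.6],[[0,0,0],0,-1],[[0,0,0],0,-1],[[0,0,0],0,-1],[[0,0,0],0,-1],[[0,0,0],0,-1]]' 40
```

```text
clock: 3.88
ee_pos: [513.2, -129.0, 102.3]
eef_rot: [0.157, 0.988, 0.0, 0.001]
ft_force: [0.7, 0.6, 6.1]
gripper_width: 31.2
finger_force: 39.7
```

The grip is good: 31 mm opening at 40 N. Next I lift 29 mm so the nose stays 14 mm inside the rim, then slide about 70 mm along +x at a light grip to pivot it.

```bash
python3 -m crank '[[[0,0,-0.7],0,-1],[[0,0,-1],0,-1],[[0,0,-0.9],0,-1],[[0,0,-0.3],0,-1],[[0,0,0],0,-1],[[0,0,0],0,-1]]' 40; python3 -m crank '[[[0,0,0],0,-1],[[0,0,0],0,-1],[[0.4,0,0],0,-1],[[0.5,0,0],0,-1],[[0.5,0,0],0,-1],[[0.5,0,0],0,-1],[[0.5,0,0],0,-1],[[0.5,0,0],0,-1],[[0.5,0,0],0,-1]]' 20; python3 - <<'E'
from h import *
cv2.imwrite("pics/s2.png",cv2.resize(grab_frame("side")[190:390,230:470],(720,600)))
E
```

```text
clock: 4.38
ee_pos: [512.3, -128.9, 130.5]
eef_rot: [0.157, 0.988, 0.0, 0.0]
ft_force: [0.1, -0.4, -1.7]
gripper_width: 31.3
finger_force: 39.7
clock: 5.13
ee_pos: [480.9, -118.7, 131.4]
eef_rot: [0.157, 0.988, -0.0, 0.002]
ft_force: [3.2, -1.7, 2.7]
gripper_width: 31.1
finger_force: 40.4
```

View pics/s2.png

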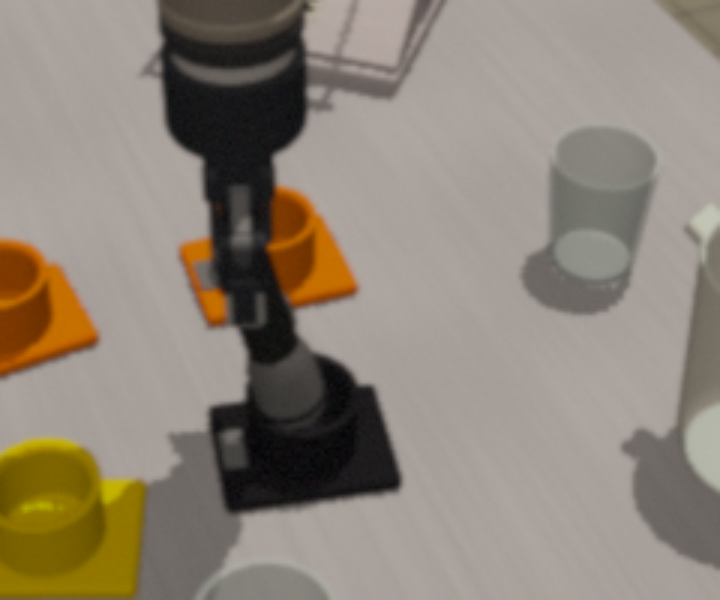

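The pivot works: the scanner is leaning about 15°, with its head (crop 285,390) inside the rim. I'll continue another 36 mm.

```bash
python3 -m crank '[[[0.5,0,0.05],0,-1],[[0.5,0,0.05],0,-1],[[0.5,0,0.1],0,-1],[[0.5,0,0.1],0,-1],[[0.5,0,0.1],0,-1],[[0.5,0,0.1],0,-1],[[0.5,0,0],0,-1],[[0.1,0,0],0,-1],[[0,0,0],0,-1],[[0,0,0],0,-1]]' 20; python3 - <<'E'
from h import *
cv2.imwrite("pics/s3.png",cv2.resize(grab_frame("side")[190:390,230:470],(720,600)))
print(state()["ee_pos"])
E
```

```text
clock: 6.02
ee_pos: [444.6, -106.7, 124.8]
eef_rot: [0.157, 0.988, 0.0, -0.001]
ft_force: [1.7, 0.1, -0.1]
gripper_width: 31.1
finger_force: 40.5
[ 444.681182   -106.73952973  124.83372998]
```

View pics/s3.png

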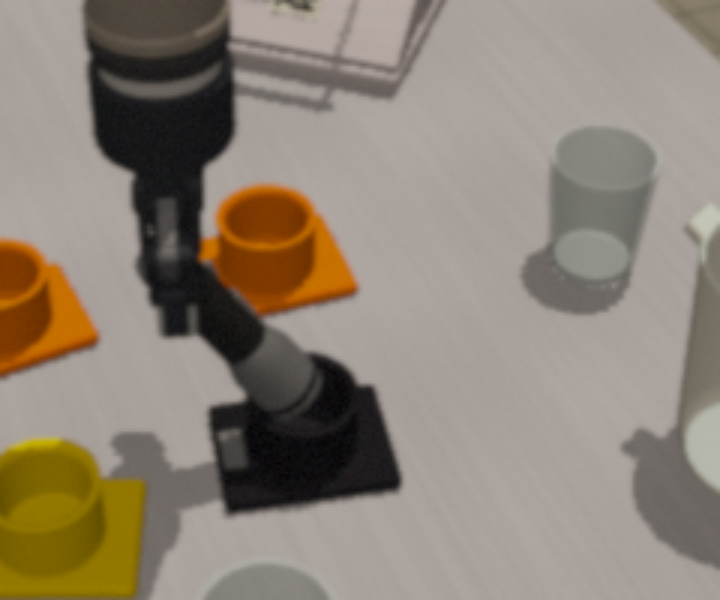

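The scanner is now at about 37°, from both geometry and image, with its axis running crop (215,310) to (300,390). I'll grip harder, withdraw along its axis, then turn the tool by −64.6° to face the press.

```bash
python3 -m crank '[[[0,0,0],0,-1],[[0,0,0],0,-1],[[0,0,0],0,-1],[[0.3,0,-0.4],0,-1],[[0.6,0,-0.8],0,-1],[[0.6,0,-0.8],0,-1],[[0.6,0,-0.8],0,-1],[[0.6,0,-0.8],0,-1],[[0,0,-1.5],0,-1],[[0,0,-2],0,-1],[[0,0,-1.5],-3,-1],[[0,0,0],-6,-1],[[0,0,0],-6,-1],[[0,0,0],-6,-1],[[0,0,0],-6,-1],[[0,0,0],-6,-1]]' 70;  python3 -m crank '[[[0,0,0],-6,-1],[[0,0,0],-6,-1],[[0,0,0],-6,-1],[[0,0,0],-6,-1],[[0,0,0],-6,-1],[[0,0,0],-1.6,-1],[[0,0,0],0,-1],[[0,0,0],0,-1],[[0,0,0],0,-1]]'; python3 - <<'E'
from h import *
np.set_printoptions(precision=3,suppress=True)
s=state(); print(s["qpos"],s["ee_pos"]); x=R.from_quat(s["eef_rot"]).as_matrix()[:,0]; print(np.degrees(np.arctan2(x[1],x[0]))%360); print(to([556,172,215]),to([597.8,215.3,189]))
cv2.imwrite("pics/side4.png",grab_frame("side"));cv2.imwrite("pics/top4.png",grab_frame("top"))
E
```

```text
clock: 7.4
ee_pos: [417.3, -98.7, 211.0]
eef_rot: [-0.133, 0.991, 0.001, -0.002]
ft_force: [-0.1, -0.1, -1.4]
gripper_width: 30.5
finger_force: 69.3
clock: 8.15
ee_pos: [418.9, -98.8, 211.2]
eef_rot: [-0.395, 0.919, 0.001, -0.001]
ft_force: [-0.3, -0.0, -1.1]
gripper_width: 30.5
finger_force: 69.3
[-0.386  0.08   0.621  1.862 -0.049  1.217  2.633] [418.929 -98.809 211.177]
226.51335918312483
[-29.08   8.69  -0.4 ] [-35.1    8.64   2.2 ]
```

```bash
python3 -m crank '[[[-1,0.3,0],0,-1],[[-2,0.6,0],0,-1],[[-2.5,0.8,0],0,-1],[[-2.5,0.8,0],0,-1],[[-2.5,0.8,0],0,-1],[[-2.5,0.8,0],0,-1],[[-2.5,0.8,0],0,-1],[[-2.5,0.7,0],0,-1],[[-2.5,0.7,0],0,-1],[[-2.5,0.7,0],0,-1],[[-2.5,0.7,0],0,-1],[[-2,0.6,0],0,-1],[[-1,0.3,0],0,-1],[[0,0,0],0,-1],[[0,0,0],0,-1],[[0,0,0],0,-1],[[0,0,0],0,-1]]'; python3 - <<'E'
from h import *
np.set_printoptions(precision=3,suppress=True)
s=state(); print(s["qpos"],s["ee_pos"]); x=R.from_quat(s["eef_rot"]).as_matrix()[:,0]; print(np.degrees(np.arctan2(x[1],x[0]))%360); print(to([597.8,215.3,189]))
a=cv2.resize(grab_frame("side")[40:240,230:430],(400,400)); b=cv2.resize(grab_frame("top")[100:300,100:300],(400,400))
w=grab_frame("wrist")[:,:]; cv2.imwrite("pics/m5.png",np.hstack([a,b]));cv2.imwrite("pics/w5.png",w)
E
```

```text
clock: 9.67
ee_pos: [553.3, 165.0, 211.5]
eef_rot: [-0.394, 0.919, -0.0, -0.0]
ft_force: [-0.7, -0.4, -2.0]
gripper_width: 30.6
finger_force: 69.3
[-0.641  0.397  0.451  1.48  -0.175  1.305  2.206] [553.259 165.022 211.539]
226.38918292326954
[-6.71  0.24  2.25]
```

View pics/m5.png

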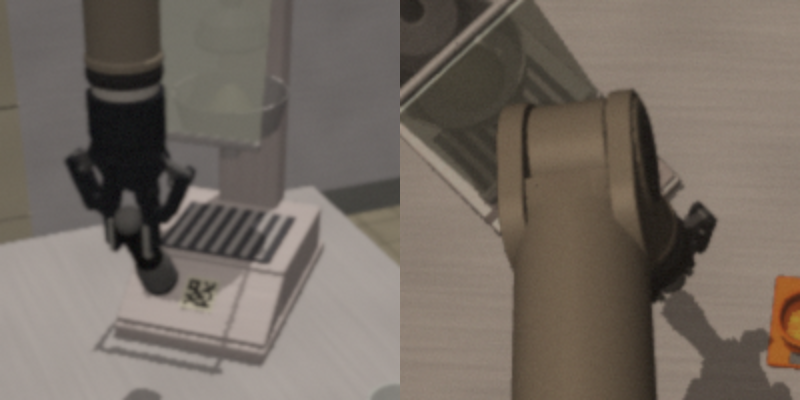

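The side view shows the held scanner with its head at full-frame (308,178) and tail at (293,151), and the tag clear at (330,186). I'll check the predicted scanner axis against those pixels.

```bash
python3 - <<'E'
from h import *
s=state(); S=cam("side"); G=s["ee_pos"]+[0,0,19]; y=np.radians(46.5)
for th in (30,37,44):
    t=np.radians(th); d=np.array([-np.sin(t)*np.cos(y),-np.sin(t)*np.sin(y),np.cos(t)])
    n=G-109*d; sp=n-80*d; print(th,"nose",proj(S,n),"tail",proj(S,G+30*d),n)
W=cam("wrist"); print(proj(W,[676,297.7,57]), proj(W,n))
i=grab_frame("side"); g=i[165:205,280:345].max(2); print(g[::2,::2])
E
```

```text
30 nose (np.float64(307.97032049698555), np.float64(182.99029019679267)) tail (np.float64(291.96184384028413), np.float64(148.37018073199658)) [590.91286498 205.51296249 136.27087867]
37 nose (np.float64(309.87261973100766), np.float64(177.78149186519704)) tail (np.float64(291.35798448981393), np.float64(149.9433462343831)) [598.55211222 213.56304941 143.61637709]
44 nose (np.float64(311.57282242460974), np.float64(172.31057922032335)) tail (np.float64(290.8200546604375), np.float64(151.6196627415447)) [605.5182088  220.90378353 152.25960944]
(np.float64(317.40370883228553), np.float64(397.97885225232045)) (np.float64(315.18352881347204), np.float64(370.123230011684))
[[160 161 156 131 117 152 155  99  21  15  28  72  67  29  18  47  99 119
  116 111 105 100  85  73  69  66  47  57  88  75  50  67 102]
 [161 160 161 160 158 161 161 144  60  11  20  67  74  38  14  33  77  96
  116 117 120 122 119 120 118 113 105  99  87  74  64  65  74]
 [162 161 160 161 161 160 162 158 111  21  15  28  36  18  17  27  68  75
  116 123 122 118 116 115 117 119 122 121 121 121 117 112 106]
 [161 163 16
[... 1617 characters left out ...]
5 176 176 174]
 [165 167 167 168 164 167 169 171 171 172 172 173 174 174 173 174 174 174
  175 174 167 166 169 169 157 160 168 171 176 176 177 177 173]
 [165 166 168 166 159 168 172 171 173 172 173 174 173 173 173 175 173 175
  175 176 175 175 174 175 173 169 172 170 173 174 175 175 163]
 [165 166 166 165 137 123 134 145 158 166 170 172 173 174 174 173 174 174
  174 173 174 175 175 176 175 175 174 176 175 174 174 173 151]
 [167 164 165 148 148 152 127 120 112 113 120 134 144 158 167 170 173 174
  174 175 175 175 174 174 174 175 174 174 174 173 174 163 138]
 [169 165 143 120 119 127 134 142 144 153 155 135 126 127 113 118 131 141
  153 166 171 174 175 175 175 174 175 173 174 175 173 167 141]]
```

View pics/w5.png

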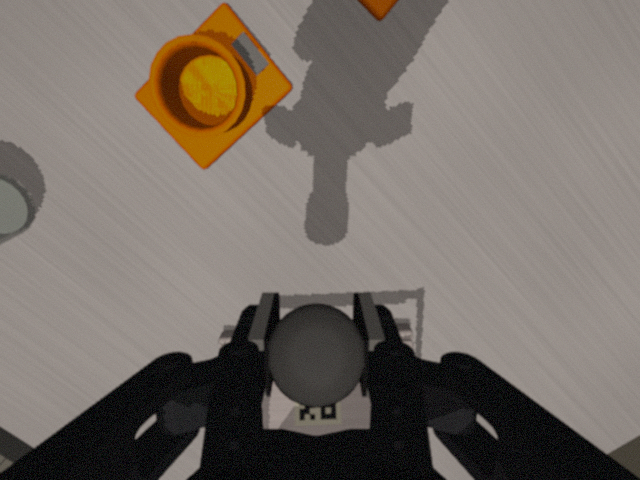

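The wrist view shows the tag at (318,410), in line with the scanner tail at (316,352). The side silhouette (nose centre about (310,180)) fits a 35–37° tilt. I'll move in to the scan pose slowly.

```bash
python3 -m crank '[[[-0.5,0,0.1],0,-1],[[-1,0,0.3],0,-1],[[-1,0,0.3],0,-1],[[-1,0.1,0.3],0,-1],[[-1,0.1,0.3],0,-1],[[-1,0,0.3],0,-1],[[-0.7,0,0.2],0,-1],[[-0.5,0,0.2],0,-1],[[-0.2,0,0],0,-1],[[0,0,0],0,-1],[[0,0,0],0,-1],[[0,0,0],0,-1],[[0,0,0],0,-1]]'; python3 - <<'E'
from h import *
s=state(); S=cam("side"); G=s["ee_pos"]+[0,0,19]; y=np.radians(46.5); print(np.abs(s["joint_velocities"]).max(),to([599.6,217.2,191]))
tz=np.array([-np.sin(np.radians(35))*np.cos(y),-np.sin(np.radians(35))*np.sin(y),np.cos(np.radians(35))]); ty=np.array([-np.sin(y),np.cos(y),0]); tx=np.cross(ty,tz)
for th in (33,36,39):
    t=np.radians(th); d=np.array([-np.sin(t)*np.cos(y),-np.sin(t)*np.sin(y),np.cos(t)]); e=G-189*d-np.array([676,297.7,57.5]); print(th,e@tx,e@ty,e@tz,"nose",proj(S,G-109*d))
i=grab_frame("side"); x0,y0=260,90; cv2.imwrite("pics/s6.png",cv2.resize(i[y0:y0+120,x0:x0+160],(800,600),interpolation=cv2.INTER_CUBIC))
E
```

```text
clock: 10.95
ee_pos: [599.5, 218.1, 191.7]
eef_rot: [-0.395, 0.919, -0.0, 0.0]
ft_force: [-0.2, -0.3, -2.4]
gripper_width: 30.8
finger_force: 69.3
0.0033765686539741105 [ 0.06 -0.07  0.07]
33 -9.125741272355882 0.6991951709985778 -0.040792954528383746 nose (np.float64(320.04239972661037), np.float64(173.62520311277976))
36 0.768768421063417 0.6991951709985955 -0.12714103247727018 nose (np.float64(320.79078904709814), np.float64(171.50002102969944))
39 10.654237142056516 0.6991951709985226 0.3044678529738741 nose (np.float64(321.5069744263828), np.float64(169.32584539384652))
```

View pics/s6.png

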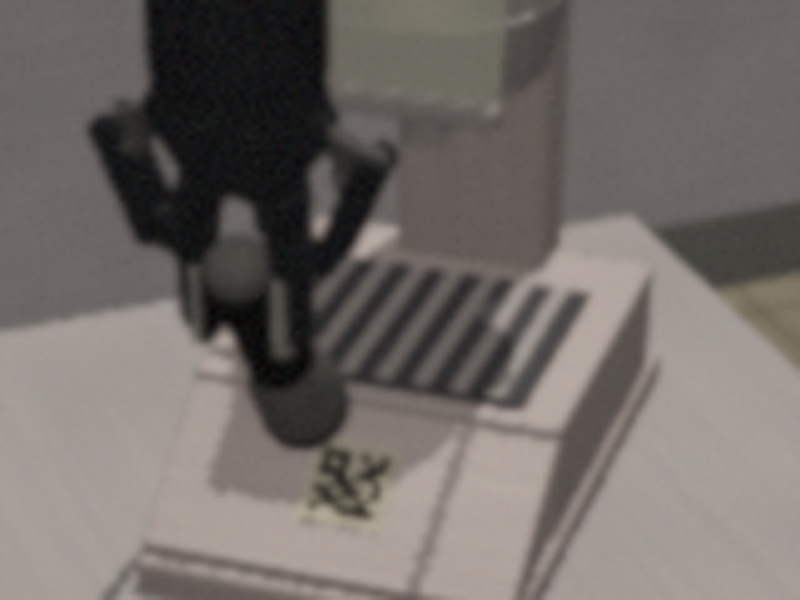

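The nose is at full-frame (321,172), matching the 36° prediction of (320.8,171.5), and the axis points at the tag (330,187). I'll hold there for more than 2 s.

```bash
python3 -m crank '[[[0,0,0],0,-1],[[0,0,0],0,-1],[[0,0,0],0,-1],[[0,0,0],0,-1],[[0,0,0],0,-1],[[0,0,0],0,-1],[[0,0,0],0,-1],[[0,0,0],0,-1],[[0,0,0],0,-1],[[0,0,0],0,-1],[[0,0,0],0,-1],[[0,0,0],0,-1],[[0,0,0],0,-1],[[0,0,0],0,-1],[[0,0,0],0,-1],[[0,0,0],0,-1],[[0,0,0],0,-1],[[0,0,0],0,-1],[[0,0,0],0,-1],[[0,0,0],0,-1]]' >/dev/null; python3 -m crank '[[[0,0,0],0,-1],[[0,0,0],0,-1],[[0,0,0],0,-1],[[0,0,0],0,-1],[[0,0,0],0,-1],[[0,0,0],0,-1],[[0,0,0],0,-1],[[0,0,0],0,-1],[[0,0,0],0,-1],[[0,0,0],0,-1]]'
python3 -m crank '[[[0.5,0,-0.2],0,-1],[[1,0,-0.4],0,-1],[[1.5,0,-0.5],0,-1],[[2,0,-0.5],0,-1],[[2,0,-0.3],0,-1],[[2.5,-0.7,0],0,-1],[[2.5,-0.7,0],0,-1],[[2.5,-0.8,0],0,-1],[[2.5,-0.8,0],0,-1],[[2.5,-0.8,0],0,-1],[[2.5,-0.8,0],0,-1],[[2.5,-0.8,0],0,-1],[[2.5,-0.8,0],0,-1],[[2.5,-0.8,0],0,-1],[[2.5,-0.8,0],0,-1],[[2,-0.5,0],0,-1],[[1,-0.3,0],0,-1],[[0,0,0],0,-1],[[0,0,0],0,-1]]'
```

```text
clock: 13.5
ee_pos: [599.5, 218.7, 191.3]
eef_rot: [-0.395, 0.919, 0.0, 0.0]
ft_force: [-0.3, 0.5, -1.0]
gripper_width: 30.8
finger_force: 69.3
clock: 15.08
ee_pos: [421.5, -94.1, 210.7]
eef_rot: [-0.395, 0.919, 0.0, 0.001]
ft_force: [0.6, 0.3, -1.6]
gripper_width: 30.4
finger_force: 69.3
```

Held for over 2.5 s at rest. Now I turn back to the original yaw above the dock.

```bash
python3 -m crank '[[[0,0,0],3,-1],[[0,0,0],6,-1],[[0,0,0],6,-1],[[0,0,0],6,-1],[[0,0,0],6,-1],[[0,0,0],6,-1],[[0,0,0],6,-1],[[0,0,0],6,-1],[[0,0,0],6,-1],[[0,0,0],6,-1],[[0,0,0],6,-1],[[0,0,0],1.6,-1],[[0,0,0],0,-1],[[0,0,0],0,-1],[[0,0,0],0,-1],[[0,0,0],0,-1],[[0,0,0],0,-1]]'; python3 - <<'E'
from h import *
c=np.array([511.5,-128.5]); print("pre",to([*(c+103*np.array([-.951,.309])),171]),"ent",to([*(c+55*np.array([-.951,.309])),107]))
s=state();S=cam("side");G=s["ee_pos"]+[0,0,19]
for th in (33,36,39):
    t=np.radians(th); d=np.array([-.951*np.sin(t),.309*np.sin(t),np.cos(t)]); print(th,proj(S,G-109*d),proj(S,G+30*d))
i=grab_frame("side"); x0,y0=220,200; cv2.imwrite("pics/s7.png",cv2.resize(i[y0:y0+150,x0:x0+200],(800,600)))
E
```

```text
clock: 16.5
ee_pos: [421.5, -94.3, 210.3]
eef_rot: [0.156, 0.988, 0.0, 0.0]
ft_force: [0.5, -0.4, -0.0]
gripper_width: 30.7
finger_force: 69.3
pre [ 0.68 -0.47  3.93] ent [-4.12 -0.47 10.33]
33 (np.float64(307.8386123023316), np.float64(284.5242949971017)) (np.float64(257.68525067054156), np.float64(232.13676328674876))
36 (np.float64(310.5091757712685), np.float64(283.0137417736735)) (np.float64(256.91905230787756), np.float64(232.6206672657322))
39 (np.float64(313.084994844069), np.float64(281.3965508232126)) (np.float64(256.1882180948171), np.float64(233.13627278387807))
```

I've used all ten picture views, so from here I rely on numbers only: forces, poses and masks.

```bash
python3 -m crank '[[[0.4,-0.3,1.5],0,-1],[[0.3,-0.2,1.5],0,-1],[[0,0,0.9],0,-1],[[0,0,0],0,-1],[[0,0,0],0,-1],[[-0.6,0,0.8],0,-1],[[-0.6,0,0.8],0,-1],[[-0.6,0,0.8],0,-1],[[-0.6,0,0.8],0,-1],[[-0.6,0,0.8],0,-1],[[0,0,0],0,-1],[[0,0,0],0,-1]]'; python3 - <<'E'
from h import *
c=np.array([511.5,-128.5]); print("ent",to([*(c+55*np.array([-.951,.309])),107]))
# scanner axis from side: gray/dark pixels of the nose lower end
s=state();S=cam("side");G=s["ee_pos"]+[0,0,19]
for th in (33,36,39):
    t=np.radians(th); d=np.array([-.951*np.sin(t),.309*np.sin(t),np.cos(t)]); p=np.array([.951*np.cos(t)*-1,.309*np.cos(t),-np.sin(t)]); print(th,[np.round(proj(S,G-109*d+k*p),1) for k in(-21,0,21)])
E
```

```text
clock: 17.55
ee_pos: [442.2, -106.6, 131.8]
eef_rot: [0.157, 0.988, -0.0, 0.0]
ft_force: [-0.0, 0.9, -1.4]
gripper_width: 31.0
finger_force: 69.4
ent [-1.76  0.05  2.48]
33 [array([332. , 313.1]), array([322.3, 318. ]), array([312.8, 322.8])]
36 [array([334.3, 311.3]), array([324.9, 316.6]), array([315.7, 321.8])]
39 [array([336.4, 309.5]), array([327.4, 315.1]), array([318.5, 320.7])]
```

No contact so far. I'll continue down into the pocket slowly.

```bash
python3 -m crank '[[[-0.5,0,0.6],0,-1],[[-0.5,0,0.6],0,-1],[[0,0,0],0,-1],[[0,0,0],0,-1]]'; python3 -m crank '[[[-0.4,0,0.6],0,-1],[[-0.4,0,0.6],0,-1],[[0,0,0],0,-1],[[0,0,0],0,-1]]'
```

```text
clock: 17.88
ee_pos: [451.1, -109.6, 119.0]
eef_rot: [0.157, 0.988, -0.0, -0.0]
ft_force: [-0.7, -0.1, -0.3]
gripper_width: 30.9
finger_force: 69.4
clock: 18.22
ee_pos: [458.5, -112.1, 106.7]
eef_rot: [0.157, 0.988, -0.0, -0.001]
ft_force: [-0.3, -0.7, -1.1]
gripper_width: 30.3
finger_force: 69.4
```

```bash
python3 -m crank '[[[-0.3,0,0],0,-1],[[-0.4,0,0],0,-1],[[-0.4,0,0],0,-1],[[-0.4,0,0],0,-1]]' 20;  python3 -m crank '[[[-0.4,0,0],0,-1],[[-0.4,0,0],0,-1],[[-0.4,0,-0.1],0,-1],[[-0.4,0,-0.1],0,-1]]'
```

```text
clock: 18.55
ee_pos: [464.3, -113.9, 105.7]
eef_rot: [0.157, 0.988, 0.002, -0.01]
ft_force: [-17.9, 4.9, 10.5]
gripper_width: 30.6
finger_force: 69.8
clock: 18.88
ee_pos: [482.1, -119.8, 107.6]
eef_rot: [0.157, 0.988, 0.001, -0.007]
ft_force: [-9.8, 1.7, 2.4]
gripper_width: 30.6
finger_force: 69.8
```

```bash
python3 -m crank '[[[-0.4,0,-0.1],0,-1],[[-0.4,0,-0.1],0,-1],[[-0.4,0,-0.1],0,-1],[[-0.4,0,-0.1],0,-1],[[0,0,0],0,-1]]';  python3 -m crank '[[[-0.4,0,-0.1],0,-1],[[-0.4,0,-0.1],0,-1],[[-0.4,0,-0.1],0,-1],[[-0.4,0,0],0,-1],[[-0.2,0,0],0,-1],[[0,0,0],0,-1],[[0,0,0],0,-1]]'; python3 - <<'E'
from h import *
print(to([511.5,-128.5,0]))
E
```

```text
clock: 19.3
ee_pos: [499.3, -125.5, 111.9]
eef_rot: [0.157, 0.988, 0.001, -0.005]
ft_force: [-5.9, 1.8, -0.1]
gripper_width: 30.6
finger_force: 68.1
clock: 19.88
ee_pos: [515.4, -130.8, 115.2]
eef_rot: [0.157, 0.988, 0.001, -0.006]
ft_force: [-7.0, 3.1, 4.4]
gripper_width: 30.7
finger_force: 68.1
[ 0.29  0.09 11.52]
```

```bash
python3 -m crank '[[[-0.3,0,0],0,-1],[[-0.3,0,0],0,-1],[[0,0,0],0,-1],[[0,0,0],0,-1]]';  python3 -m crank '[[[0.5,0,0],0,-1],[[0.5,0,0],0,-1],[[0,0,0],0,-1],[[0,0,0],0,-1],[[0,0,0],0,-1]]'; python3 - <<'E'
from h import *
print(to([511.5,-128.5,0]))
E
```

```text
clock: 20.22
ee_pos: [522.0, -133.0, 115.3]
eef_rot: [0.157, 0.988, 0.001, -0.005]
ft_force: [-7.0, 2.7, 2.4]
gripper_width: 31.2
finger_force: 67.7
clock: 20.63
ee_pos: [517.7, -131.0, 116.8]
eef_rot: [0.157, 0.988, -0.0, 0.001]
ft_force: [0.0, -0.8, -1.8]
gripper_width: 31.1
finger_force: 67.6
[ 0.69  0.04 11.68]
```

```bash
python3 -m crank '[[[0.6,0,0.3],0,-1],[[0,0,0.4],0,-1],[[0,0,0.3],0,-1],[[0,0,0],0,-1],[[0,0,0],0,-1]]';  python3 -m crank '[[[0,0,0.2],0,-1],[[0,0,0.2],0,-1],[[0,0,0],0,-1],[[0,0,0],0,-1]]'; python3 - <<'E'
from h import *
print(to([511.5,-128.5,102.3]))
E
```

```text
clock: 21.05
ee_pos: [510.9, -129.0, 105.9]
eef_rot: [0.157, 0.988, -0.0, -0.0]
ft_force: [0.6, -0.4, -1.8]
gripper_width: 30.8
finger_force: 67.6
clock: 21.38
ee_pos: [511.0, -129.0, 102.1]
eef_rot: [0.157, 0.988, -0.0, -0.0]
ft_force: [0.5, -0.0, -1.4]
gripper_width: 30.5
finger_force: 67.6
[-0.03  0.07 -0.02]
```

```bash
for k in 1; do python3 -m crank '[[[0,0,0.1],0,-1],[[0,0,0.1],0,-1],[[0,0,0],0,-1],[[0,0,0],0,-1]]' | grep -E "ee_pos|ft"; done; python3 -m crank '[[[0,0,0.1],0,-1],[[0,0,0.1],0,-1],[[0,0,0],0,-1],[[0,0,0],0,-1]]'| grep -E "ee_pos|ft"
```

```text
ee_pos: [511.3, -129.2, 100.7]
ft_force: [-0.5, 0.5, 3.0]
ee_pos: [511.7, -129.4, 100.7]
ft_force: [-2.8, 2.0, 13.9]
```

It's on the floor. I'll relieve the press-down, then open gently.

```bash
python3 -m crank '[[[0,0,-0.2],0,-1],[[0,0,0],0,-1],[[0,0,0],0,-0.25],[[0,0,0],0,-0.15],[[0,0,0],0,-0.05],[[0,0,0],0,0.1],[[0,0,0],0,0.3],[[0,0,0],0,0.6],[[0,0,0],0,1],[[0,0,0],0,1],[[0,0,0],0,1],[[0,0,0],0,1],[[0,0,0],0,1]]' 20; python3 -m crank '[[[0,0,-0.5],0,1],[[0,0,-1],0,1],[[0,0,-2],0,1],[[0,0,-3],0,1],[[0,0,-3],0,1],[[0,0,-3],0,1],[[0,0,-1],0,1],[[0,0,0],0,1],[[0,0,0],0,1],[[0,0,0],0,1],[[0,0,0],0,1]]'; python3 - <<'E'
from h import *
W=cam("wrist"); s=state(); i=grab_frame("wrist"); j=grab_frame("side"); S=cam("side")
g=cv2.medianBlur(i.max(2),5); p=proj(W,[511.5,-128.5,148]);print(s["ee_pos"],p)
x,y=int(p[0])-50,int(p[1])-45; c=cv2.HoughCircles(g[y:y+95,x:x+100],cv2.HOUGH_GRADIENT,1,30,param1=60,param2=12,minRadius=16,maxRadius=30)
if c is not None: u,v=c[0,0,0]+x,c[0,0,1]+y; print(u,v,c[0,0,2],onz(W,u,v,145))
# compare scanner region of side view with start
a=cv2.imread("pics/side0.png"); d=cv2.absdiff(a[265:360,295:365],j[265:360,295:365]).max(2); print((d>40).sum(), np.argwhere(d>40)[:,::-1].mean(0) if (d>40).any() else '')
for n,f in(("side",j),("s0",a)):
    q=f[276:292,318:345].max(2); q2=f[276:325,318:345].max(2)<75; print(n,[ (r+276, np.nonzero(q2[r])[0].min()+318, np.nonzero(q2[r])[0].max()+318) for r in (22,28,34,40) if q2[r].any()])
E
```

```text
clock: 23.13
ee_pos: [511.1, -129.1, 100.3]
eef_rot: [0.157, 0.988, 0.0, 0.0]
ft_force: [0.2, -0.7, -0.7]
gripper_width: 85.4
finger_force: 0.0
clock: 24.05
ee_pos: [509.9, -128.5, 233.5]
eef_rot: [0.157, 0.988, 0.0, -0.002]
ft_force: [-0.5, 0.0, 0.6]
gripper_width: 85.4
finger_force: 0.0
[ 509.89656846 -128.52941242  233.51060083] (np.float64(315.752633929951), np.float64(247.8188820251213))
315.5 241.5 23.2 [ 508.3340846  -127.63892977  145.        ]
322 [21.27639752 53.50931677]
side [(298, np.int64(321), np.int64(336)), (304, np.int64(321), np.int64(337)), (310, np.int64(320), np.int64(340)), (316, np.int64(318), np.int64(344))]
s0 [(298, np.int64(323), np.int64(339)), (304, np.int64(323), np.int64(339)), (310, np.int64(320), np.int64(341)), (316, np.int64(318), np.int64(344))]
```

The tail is at (508,-128). The grip edges are parallel to their starting lines, shifted about 2 px, so the scanner is upright and within pocket clearance. The gripper is open and clear, so I'm handing in.

```bash
python3 -c "
from plant import finish_job; print(finish_job())"
```

```text
the job is handed in; nothing more can be done
None
```

I held the scanner on the tag at about 80 mm and roughly 36° for more than 2.5 s, then stood it back upright in its dock, let go and handed the job in at about 24 s; the hand-in gave no verdict.

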